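# Ratchet down and hold a belt grinder's tension arm for a belt change

### The arm

A 6-joint arm with a two-finger parallel gripper is mounted at the origin on the work surface. World frame = base frame: x ahead of the robot, y to its left, z up, the work surface at z = 0. Lengths are in mm, angles in rad, forces in N, time in s.
With the tool pointing down it reaches from about 300 to 950 mm from the base axis. Payload 3.1 kg.
Tool frame: the origin (TCP) lies between the finger pads; the fingertips stand r.tips_ahead ahead of it and the grasp point (between the pads) lies 11 mm behind it (r.tips_ahead is the distance from the TCP to the fingertips, in mm); z points along the fingers, y is the line along which they close (so a half turn about z gives the same grasp; the last joint's range is limited). The gripper opens to 85 mm and grips with 20 to 120 N. Pads are 22 mm wide; open, the fingers measure 114 mm over their backs; the gripper's body (76 mm by 85 mm) begins 54 mm behind the grasp point. The pads swing forward as they close: fully open they stand 13 mm farther back than shut.
Start: joints at [1.168, 0.308, 1.634, -0, 1.2, -0.07], TCP at [204.207, 590.704, 212.872] pointing down, gripper open.
Joint ranges: [-3.06, 3.06], [-0.79, 1.96], [0.05, 2.63], [-1.19, 4.34], [0.05, 2.64], [-2.94, 2.94]. Speed limits (rad/s): [2.79, 2.79, 3.14, 3.14, 3.14, 3.14].

### API

Orientations are given as a rotation vector (axis times angle).
In Python, from cell import state, optics, ticket, r gives the robot as it stands.
- The arm moves only by the tool servo_tool, never from a script. Its argument "plan" is a list of rows, each a list of 5 numbers: the shift along the tool's x, y, z in cm, then the turn about the tool's z in degrees, then the opening, from -1 (shut) to 1 (fully open). A call has 1 to 8 rows; each row shifts and turns the commanded pose from where the row before left it, along the tool's axes as they then stand; what a row does not reach is not made up. A row lasts 1/12 s, in which the tool goes at most 41.7 mm and 7.16 degrees, less where a joint would pass 70% of its speed; a pose out of reach is approached as far as the arm can. A call is refused whole if a number of a shift passes 4.17 or a number of a turn 7.16, either way. A call with a gripper value outside its range is refused whole. The fingers move at their own pace and stop on an object; "squeeze" is the grip in N (left out, the last holds). Time passes only in rows, so rows that do not move let the fingers close. It gives the time, the measured TCP pose, the force, the opening and the grip force at its end, in the units of the state.
- state(): the state, without advancing time (a new reading comes with each control period).
- optics.capture(name): name is "side" or "top"; returns a dict with "image" (384x512x3 uint8, red, green, blue), "z_map" (384x512 float32, mm along the optical axis (not along the pixel's ray), 0 where there is no reading), "K" (3x3 intrinsics, pixels), "dist" ([k1, k2, p1, p2, k3] as OpenCV has them; the pictures are not rectified), "view" (4x4, takes a point from world to camera coordinates). Camera axes: x right, y up, looking along -z (the intrinsics and any distortion apply to the point x, -y, -z); pixel columns grow to the right and rows downward; lengths in mm; the calibration is good to about 2 mm. A picture is of the moment at which its call begins.
- ticket.close_job(): hands the job in; it is judged then, once.
The state is a dict: "t": time; "joint_positions": joint angles; "dq": joint speeds; "joint_efforts": joint torques, N m; "tcp_pos": TCP position; "ee_rot": TCP orientation; "wrist_force": force on the tool from outside, world axes, zero at the start; "wrist_torque": the same for the moment, N m; "grip_width": finger opening in mm; "grip_force": force on a finger pad.
Only numpy, scipy, OpenCV 4.12 (cv2) and the standard library are available. Lean on these libraries where they do the work, as an engineer would, in place of code of your own. Each camera call takes 0.05 s, during which the arm holds its last target. There are 200 camera calls.

### The job

I'm about to slip a new belt onto the bench belt grinder: throw its ratchet pawl over onto the toothed sector, then push the tension arm's handle down until the pawl has clicked in behind the last tooth, and keep holding it pressed down there, beyond the click, so that your push and not the pawl carries the spring. The job finishes while you are still holding the handle down; don't force it down onto its stop, and leave the other things on the bench where they are.

Things in the scene. Friction and masses are not known exactly. Their poses are not given: they have to be found in the camera images.
- grinder: Bench belt grinder, belt off, bolted to a base plate 12 mm thick (x -110 to +210, y -210 to +210 mm). Origin at bench level; arm and pawl swing in its plane x = 0. z is up; belt wheels on its -x side (towards the robot), motor on its +x side; platen and work rest at its -y end; the tension arm's handle reaches out over its +y end.
- tension_pivot (a point): The tension arm's level pivot axis (along the grinder's x), at (0, -50, 245) mm in the grinder's frame, between two steel cheeks whose tops are at 271 mm. The arm runs from here towards +y; its tail, towards -y, is the steel sector (radius 75 mm) with three ratchet teeth.
- handle (a point): Round black rubber grip in line with the tension arm at its end: diameter 25, length 100 mm. The point is its middle on its centre line, 250 mm from the arm's pivot. At rest it slopes up outwards by 0.32 rad, middle 324 mm above the bench; level at joint value 0.32. Push its middle down from above: 8 N to start, 16 N at the last click. Its outer end stands up to 352 mm.
- tension_arm (a joint): Swing of the arm in rad: 0 = sprung up on its rest, growing as the handle goes down (0.1 is 25 mm at the handle's middle). With the pawl thrown over, three teeth ride past it; the last has passed and the pawl has dropped in behind it (the click) at about 0.335. If let back, the pawl catches the arm at 0.30. Solid lower stop at 0.42. Without the pawl the arm springs back to 0.
- tracking_wheel (a point): Centre of the aluminium tracking wheel (diameter 65, width 50 mm, axis along the grinder's x) on the arm's -x side, 105 mm nearer the pivot than the handle's middle; its near face is 29 mm from the grinder's plane x = 0.
- pawl_pivot (a point): The pawl's level pivot axis (along the grinder's x), at (0, -165, 185) mm in the grinder's frame. On the -x side beside it, from 30 to 80 mm off the plane x = 0, is the upper platen wheel (diameter 45 mm), whose top is at 245 mm.
- pawl_knob (a point): Centre of the round steel knob (diameter 27 mm) on the 9 mm stem of the pawl, the upright steel lever towards the grinder's -y end, 141 mm from the pawl's pivot. Parked, it is at about (0, -221, 314) mm in the grinder's frame; thrown over, at (0, -125, 320) mm, then 30 mm or less from the sector. It is pushed over sideways, along +y, with under 1 N.
- pawl (a joint): Swing of the pawl in rad: 0 = parked, leaning away from the sector (to the grinder's -y) on its rest pin; 0.70 = thrown over to +y, its toe lying in the sector's root. Only its weight holds it: it balances at 0.38 and falls by itself to the side it is past that. The teeth lift it back to about 0.615 as they ride past; behind the last it drops to 0.70 again.
- spanner: Steel open-ended spanner, 170 mm, lying on the bench below the handle. Leave it alone.
- screwdriver: Screwdriver, 170 mm, lying on the grinder's base plate on the motor side, beside the upright. Leave it alone.
- spare_wheel: Spare aluminium belt wheel, 45 mm diameter, 50 mm high, standing on the grinder's base plate at its +y end. Leave it alone.
- bar_blank: Round steel bar, 22 mm diameter, 150 mm long, lying on the bench beyond the work rest. Leave it alone.
- hammer: Hammer, 280 mm, lying on the bench to the robot's right. Leave it alone.
- g_clamp: Steel G-clamp, about 120 x 95 mm, 16 mm thick, lying on the bench to the robot's left. Leave it alone.
- oil_can: White can, 52 mm diameter, 150 mm tall, standing on the bench to the robot's left. Leave it alone.

How it is judged:
By the outcome, as a careful person would: the job done as asked, in the order asked, and still so for the second after the job is handed in, while the arm keeps its last pose, push and grip.
It also fails if it takes over 51 s, if anything falls off the work surface, if the arm or the gripper's body presses on something with over 40 N, if the wrist force passes 120 N, or if a joint passes its speed limit or range.

## Working session

There is one attempt and no reset: what is moved stays moved. The work goes in short steps, Python scripts to look and compute and a tool call to move; the robot and the scene stay as the last step left them, time stands still between calls to the robot, and variables do not carry over. Pictures are saved under pics/ and viewed, at most 10 in all, crops included, and the job is handed in when it is done.

Besides the shell and the picture viewer there is one more tool, called after "Request:" by a JSON object that holds its "name" and its "arguments". servo_tool: Moves the arm, as the interface text tells. Its arguments: {"type":"object","properties":{"plan":{"type":"array","items":{"type":"array","items":{"type":"number"}}},"squeeze":{"type":"number"}},"required":["plan"]}

```bash
mkdir -p pics; ls
cat > h.py <<'E'
import numpy as np, cv2
from cell import state, optics, ticket, r
def cap(n):
    return optics.capture(n)
def save(c,f): cv2.imwrite('pics/'+f,c['image'][:,:,::-1])
def pts(c):
    h,w=c['z_map'].shape
    u,v=np.meshgrid(np.arange(w),np.arange(h))
    p=cv2.undistortPoints(np.stack([u,v],-1).reshape(-1,1,2).astype(np.float64),c['K'],np.array(c['dist'],float)).reshape(h,w,2)
    z=c['z_map'].astype(float)
    P=np.stack([p[...,0]*z,-p[...,1]*z,-z,np.ones_like(z)],-1)
    W=P@np.linalg.inv(c['view']).T
    W=W[...,:3]; W[z==0]=np.nan
    return W
E
python3 - <<'E'
from h import *
s=state();print(s, r.tips_ahead)
for n in('top','side'):
    c=cap(n);save(c,n+'1.png');print(n,np.linalg.inv(c['view']).round(2),c['K'],c['dist']);np.save(n+'.npy',pts(c))
E
```

```text
pics
{'t': 0.0, 'joint_positions': array([ 1.16831491e+00,  3.09015845e-01,  1.63518553e+00, -1.09120504e-05,
        1.19967345e+00, -6.97110253e-02]), 'dq': array([-0.0008639 ,  0.0009186 , -0.00077431, -0.00089394,  0.00107111,
        0.00077656]), 'joint_efforts': array([ 1.45525132e-04, -4.15243542e+01, -2.76665479e+01, -2.26063039e-04,
        1.02651893e-02,  7.29898659e-06]), 'tcp_pos': array([203.86398836, 589.91218456, 211.64084096]), 'ee_rot': array([-0.52021279, -3.09768932,  0.00348854]), 'wrist_force': array([ 0.14427048, -0.44912073,  0.53730803]), 'wrist_torque': array([ 0.01640968,  0.03273908, -0.0007866 ]), 'grip_force': 0.0, 'grip_width': 85.33388770715091} 8.0
top [[ 1.00000e-02  1.00000e+00 -9.00000e-02  4.35820e+02]
 [-1.00000e+00  1.00000e-02  0.00000e+00 -1.60600e+01]
 [ 0.00000e+00  9.00000e-02  1.00000e+00  1.73254e+03]
 [ 0.00000e+00  0.00000e+00  0.00000e+00  1.00000e+00]] [[437.93526258   0.         253.33443786]
 [  0.         437.93526258 193.46826576]
 [  0.           0.           1.        ]] [0.00369996 0.         0.         0.         0.        ]
side [[-9.80000e-01  9.00000e-02 -1.60000e-01  3.45940e+02]
 [-1.80000e-01 -5.90000e-01  7.90000e-01  1.16859e+03]
 [-2.00000e-02  8.00000e-01  5.90000e-01  1.08410e+03]
 [ 0.00000e+00  0.00000e+00  0.00000e+00  1.00000e+00]] [[440.03109601   0.         249.86541537]
 [  0.         440.03109601 184.53912406]
 [  0.           0.           1.        ]] [-0.14288473  0.          0.          0.          0.        ]
```

View pics/top1.png

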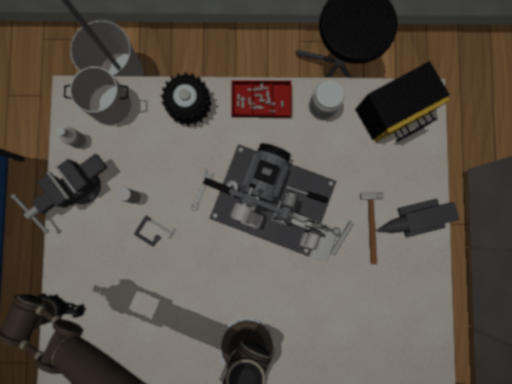

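View pics/side1.png

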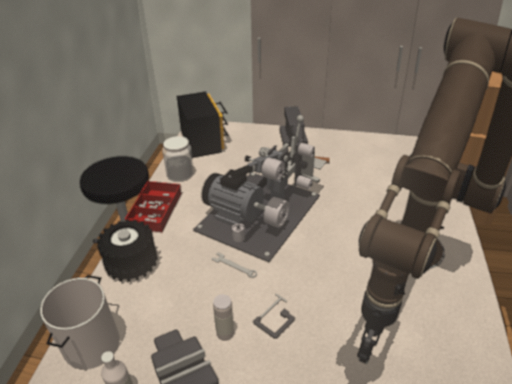

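```bash
cat >> h.py <<'E'
def proj(c,X):
    X=np.atleast_2d(X).astype(float); q=np.c_[X,np.ones(len(X))]@c['view'].T
    q=q[:,:3]*[1,-1,-1]
    return cv2.projectPoints(q,np.zeros(3),np.zeros(3),c['K'],np.array(c['dist'],float))[0].reshape(-1,2)
def ray(c,uv,z):
    p=cv2.undistortPoints(np.array(uv,float).reshape(-1,1,2),c['K'],np.array(c['dist'],float)).reshape(-1,2)
    M=np.linalg.inv(c['view']); d=np.c_[p[:,0],-p[:,1],-np.ones(len(p))]@M[:3,:3].T; o=M[:3,3]
    return o+d*((z-o[2])/d[:,2])[:,None]
E
python3 - <<'E'
from h import *
c=cap('top');W=pts(c)
im=c['image'].astype(int)
g=im.sum(2)
m=((g<270)&(W[...,2]<420)).astype(np.uint8); m[:, :200]=0;m[:,345:]=0;m[:135]=0;m[265:]=0
m2=cv2.morphologyEx(m,cv2.MORPH_OPEN,np.ones((3,3)))
ct=max(cv2.findContours(m2,0,2)[0],key=cv2.contourArea)
print(cv2.boundingRect(ct))
zz=W[...,2]; sel=(zz>5)&(zz<20)&(m>0)
P=W[sel][:,:2]; print(len(P),np.median(zz[sel]), np.nanmedian(zz[260:330,300:400]))
rc=cv2.minAreaRect(P.astype(np.float32));print(rc,cv2.boxPoints(rc))
vis=cv2.resize(c['image'][130:270,190:350,::-1],(800,700),interpolation=cv2.INTER_CUBIC)[:600]
cv2.imwrite('pics/topc.png',vis)
hm=(zz>250)&(zz<420); hm[:, :190]=0;hm[:,350:]=0;hm[:130]=0;hm[270:]=0
for v,u in np.argwhere(hm): print(u,v,W[v,u].round(0).astype(int).tolist(),g[v,u],end='; ')
E
```

```text
(203, 143, 133, 113)
4144 10.982534710003733 -1.7186138598062826
((573.0031127929688, -112.6866455078125), (567.4693603515625, 334.8589782714844), 69.59020233154297) [[ 317.13702 -320.22107]
 [ 630.9743  -436.9972 ]
 [ 828.8692    94.84778]
 [ 515.0319   211.6239 ]]
205 177 [615, 136, 336] 258; 206 177 [615, 132, 338] 250; 205 178 [611, 135, 345] 177; 206 178 [611, 131, 347] 148; 207 178 [611, 128, 344] 178; 208 178 [611, 125, 342] 211; 209 178 [612, 123, 338] 243; 204 179 [609, 139, 331] 225; 205 179 [607, 134, 351] 122; 206 179 [608, 131, 345] 65; 207 179 [607, 128, 347] 77; 208 179 [608, 125, 345] 101; 209 179 [608, 122, 342] 129; 210 179 [609, 119, 338] 167; 211 179 [608, 116, 340] 201; 204 180 [604, 138, 344] 172; 205 180 [604, 134, 351] 84; 206 180 [604, 131, 347] 49; 207 180 [604, 128, 348] 46; 208 180 [604, 124, 351] 53; 209 180 [604, 121, 349] 58; 210 180 [604, 118, 347] 78; 211 180 [605, 116, 344] 115; 212 180 [606, 113, 336] 161; 213 180 [605, 110, 338] 201; 214 180 [606, 107, 331] 250; 203 181 [603, 143, 330] 230; 204 181 [601, 137, 350] 120; 205 181 [601, 134, 347] 60; 2
[... 28229 characters left out ...]
 323] 329; 338 231 [445, -293, 320] 308; 339 231 [445, -295, 325] 295; 340 231 [445, -299, 321] 317; 333 232 [442, -277, 320] 258; 334 232 [442, -279, 327] 279; 335 232 [442, -281, 329] 306; 336 232 [442, -285, 328] 317; 337 232 [442, -288, 327] 314; 338 232 [442, -292, 323] 293; 339 232 [442, -295, 326] 281; 340 232 [442, -300, 318] 299; 333 233 [438, -278, 312] 271; 334 233 [438, -281, 316] 264; 335 233 [438, -283, 320] 279; 336 233 [438, -285, 328] 285; 337 233 [438, -289, 325] 282; 338 233 [438, -292, 325] 269; 339 233 [438, -296, 322] 256; 334 234 [435, -281, 314] 267; 335 234 [435, -284, 312] 255; 336 234 [435, -288, 313] 252; 337 234 [435, -289, 323] 250; 338 234 [435, -294, 315] 241;
```

View pics/topc.png

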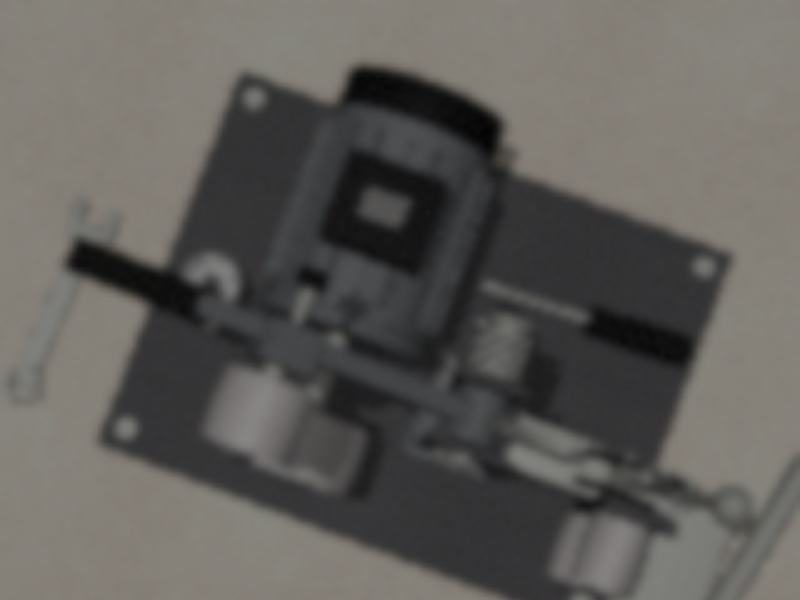

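```bash
cat > m.py <<'E'
from h import *
s=state();print(s['t'],s['tcp_pos'].round(1),r.tips_ahead)
c=cap('top');W=pts(c);g=c['image'].astype(int).sum(2);z=W[...,2]
b=np.zeros(z.shape,bool);b[170:196,198:240]=1
P=W[b&(g<110)&(z>295)&(z<365)]
mu=P.mean(0);e=np.linalg.svd(P-mu,full_matrices=False)[2][0];t=(P-mu)@e
print('handle',mu.round(1),e.round(3),np.percentile(t,[1,99]).round(1),len(P))
b[:]=0;b[224:240,328:345]=1;K=W[b&(z>308)&(z<345)];print('knob',K.mean(0).round(1),len(K),np.ptp(K,axis=0).round(0))
k=K.mean(0);d=mu-k;d=d[:2]/np.hypot(*d[:2]);print('ey',d,np.hypot(*(mu-k)[:2]))
from scipy.spatial.transform import Rotation as R
M=R.from_rotvec(s['ee_rot']).as_matrix();print(M.round(3))
a=np.degrees(np.arctan2(M[0,1],M[1,1])-np.arctan2(d[0],d[1]));print('yaw err deg',a)
E
python3 m.py
```

```text
0.15 [203.9 590.1 211.9] 8.0
handle [587.   94.4 333.9] [-0.352 -0.869 -0.348] [-45.4  43. ] 154
knob [ 446.1 -286.4  321.8] 56 [23. 25. 22.]
ey [0.34691037 0.93789829] 405.9865752626593
[[-0.945  0.327 -0.001]
 [ 0.327  0.945 -0.002]
 [ 0.    -0.002 -1.   ]]
yaw err deg -1.2294266166608436
```

Request:
{"name": "servo_tool", "arguments": {"plan": [[-1.5,-0.5,-3.0,0.6,-1],[-2.5,-1,-3.0,0.6,-1],[-2.5,-1,-3,0,-1],[-2.5,-1,-3,0,-1],[-2.5,-1,-3,0,-1],[-2.5,-1,-3,0,-1],[-2,-2,-2.5,0,-1],[-2,-2,-1.5,0,-1]]}}

```text
t: 0.87
tcp_pos: [342.0, 439.3, 436.4]
ee_rot: [0.552, 3.09, 0.006]
wrist_force: [-0.2, -0.0, 1.1]
grip_width: -0.2
grip_force: 0.0
```

Request:
{"name": "servo_tool", "arguments": {"plan": [[-1,-3.5,0,0,-1],[-1,-3.5,0,0,-1],[-1,-3.5,0,0,-1],[-1,-3.5,0,0,-1],[-1,-3.5,0,0,-1],[-1,-3.5,0,0,-1],[-1,-3.5,0,0,-1],[-1,-3.5,0,0,-1]]}}

```text
t: 1.53
tcp_pos: [317.8, 147.8, 432.7]
ee_rot: [0.551, 3.092, -0.0]
wrist_force: [1.5, -0.7, 0.5]
grip_width: -0.3
grip_force: 0.0
```

Request:
{"name": "servo_tool", "arguments": {"plan": [[-1.8,-2.8,0,0,-1],[-1.8,-2.8,0,0,-1],[-1.8,-2.8,0,0,-1],[-1.8,-2.8,0,0,-1],[-1.8,-2.8,0,0,-1],[-1.8,-2.8,0,0,-1],[-1.8,-2.8,0,0,-1],[-1.8,-2.8,0,0,-1]]}}

```text
t: 2.2
tcp_pos: [375.9, -112.4, 432.9]
ee_rot: [0.553, 3.092, 0.0]
wrist_force: [0.4, 0.4, 0.8]
grip_width: -0.2
grip_force: 0.0
```

Request:
{"name": "servo_tool", "arguments": {"plan": [[-1.8,-2.8,0,0,-1],[-1.8,-2.8,0,0,-1],[-1.8,-2.8,0,0,-1],[-1.6,-2.8,0,0,-1],[-1.4,-2.8,0,0,-1],[-1.2,-2,0,0,-1],[0,0,0,0,-1],[0,0,0,0,-1]]}}

```text
t: 2.87
tcp_pos: [410.4, -294.7, 432.0]
ee_rot: [-0.556, -3.09, -0.002]
wrist_force: [-0.1, -0.2, -0.6]
grip_width: 0.0
grip_force: 0.0
```

Request:
{"name": "servo_tool", "arguments": {"plan": [[-1.5,-1.5,0,0,-1],[-1.5,-1.2,0,0,-1],[0,0,2,0,-1],[0,0,2,0,-1],[0,0,2,0,-1],[0,0,1,0,-1],[0,0,0,0,-1],[0,0,0,0,-1]]}}

```text
t: 3.53
tcp_pos: [429.5, -328.9, 363.1]
ee_rot: [-0.551, -3.093, -0.001]
wrist_force: [-0.3, -0.6, 0.1]
grip_width: 0.2
grip_force: 0.0
```

Run:
```python
from h import *
print(state()['tcp_pos'].round(1))
t=cap('top');s=cap('side')
k=np.array([446,-286,314.]);p=state()['tcp_pos']
for c,n in((t,'t'),(s,'s')):
    u=proj(c,[k,p,[p[0],p[1],p[2]-8]]);print(n,u.round(1).tolist())
    x,y=u[0].astype(int);x=min(max(x,60),451);y=min(max(y,50),333)
    cv2.imwrite(f'pics/{n}k.png',cv2.resize(c['image'][y-50:y+50,x-60:x+60,::-1],(600,500),interpolation=cv2.INTER_CUBIC));print(x-60,y-50)
a,b=[cv2.imread(f'pics/{n}k.png') for n in'ts'];cv2.imwrite('pics/both1.png',cv2.resize(np.hstack([a,b]),(800,333)))
```

```text
[ 429.5 -328.9  363.1]
t [[335.5, 230.6], [352.8, 235.7], [352.2, 235.7]]
275 180
s [[299.1, 119.2], [305.0, 102.0], [304.9, 103.9]]
239 69
```

View pics/both1.png

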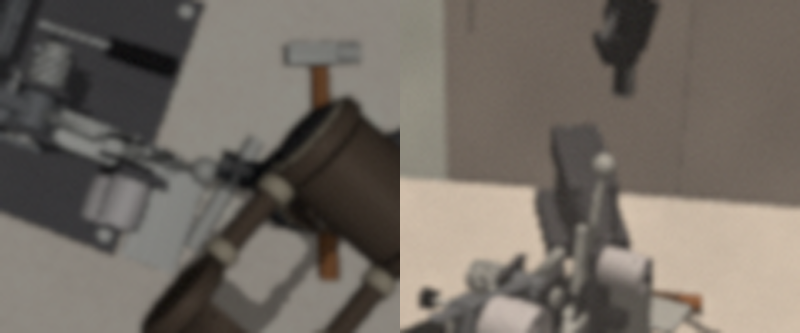

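Run:
```python
from h import *
p=state()['tcp_pos'];c=cap('side');W=pts(c)
d=W-p; m=(np.hypot(d[...,0],d[...,1])<60)&(d[...,2]>-40)&(d[...,2]<100)
for v in sorted(set(np.argwhere(m)[:,0])):
    u=np.where(m[v])[0]; print(v,u.min(),u.max(),np.median(d[v,u],axis=0).round(0),c['image'][v,u].mean().round())
```

```text
73 314 314 [-25. -41. 100.] 46.0
74 314 315 [-27. -42.  95.] 60.0
75 314 315 [-27. -38.  93.] 66.0
76 314 315 [-28. -35.  90.] 72.0
77 312 314 [-24.  -6.  98.] 51.0
78 311 314 [-22. -17.  89.] 50.0
79 304 314 [-14.  15.  98.] 47.0
80 306 313 [-11.  13.  94.] 43.0
81 305 313 [-11.   9.  89.] 44.0
82 297 313 [-6. 17. 87.] 47.0
83 298 312 [-0. 33. 89.] 44.0
84 298 310 [ 4. 37. 88.] 43.0
85 299 310 [ 3. 35. 82.] 42.0
86 299 310 [ 3. 28. 76.] 45.0
87 300 310 [ 1. 26. 71.] 48.0
88 301 309 [ 0. 25. 67.] 52.0
89 303 309 [-3.  7. 56.] 53.0
90 303 309 [-2. 10. 53.] 56.0
91 303 309 [-2. 12. 50.] 57.0
92 303 309 [-3.  7. 44.] 58.0
93 303 309 [-3.  6. 39.] 57.0
94 303 309 [-3. 10. 37.] 57.0
95 303 309 [-3. 10. 32.] 59.0
96 303 309 [-3. 11. 29.] 67.0
97 303 308 [-2. 10. 25.] 78.0
98 305 307 [-3.  5. 19.] 89.0
115 298 301 [ 15.  40. -35.] 125.0
116 297 302 [ 15.  46. -37.] 137.0
117 298 302 [ 14.  48. -39.] 146.0
118 299 299 [ 16.  56. -39.] 140.0
```

Run:
```python
from h import *
print({k:v for k,v in state().items() if k in('tcp_pos','grip_width','joint_positions')}, [a for a in dir(r) if a[0]!='_'])
p=state()['tcp_pos'];
for n,col in(('side',306),):
  c=cap(n)
  print([(v,c['z_map'][v,col].round(),c['image'][v,col].tolist()) for v in range(92,110)])
c=cap('top');W=pts(c);d=W-p
m=(np.hypot(d[...,0],d[...,1])<45)&(d[...,2]>-40)&(d[...,2]<130)
print(np.c_[np.argwhere(m)[:,::-1],d[m].round(0)].astype(int)[::3].tolist())
```

```text
{'joint_positions': array([-7.34705645e-01,  4.21208006e-02,  1.64085867e+00,  8.55387541e-05,
        1.45533823e+00, -1.95216972e+00]), 'tcp_pos': array([ 430.23178728, -330.02176593,  364.86392177]), 'grip_width': 0.09270504277556882} ['Unreachable', 'tips_ahead']
[(92, np.float32(1582.0), [53, 51, 48]), (93, np.float32(1588.0), [52, 50, 48]), (94, np.float32(1587.0), [50, 46, 44]), (95, np.float32(1597.0), [54, 52, 49]), (96, np.float32(1597.0), [62, 59, 55]), (97, np.float32(1597.0), [76, 72, 66]), (98, np.float32(1608.0), [97, 89, 82]), (99, np.float32(2565.0), [109, 98, 90]), (100, np.float32(2560.0), [111, 100, 91]), (101, np.float32(2564.0), [110, 100, 91]), (102, np.float32(2555.0), [111, 100, 91]), (103, np.float32(2552.0), [110, 101, 91]), (104, np.float32(2573.0), [110, 100, 91]), (105, np.float32(2584.0), [111, 101, 92]), (106, np.float32(2565.0), [110, 100, 91]), (107, np.float32(2580.0), [111, 100, 91]), (108, np.float32(2606.0), [110, 99, 91]), (109, np.float32(2570.0), [112, 101, 91])]
[[348, 228, 22, 37, 104], [349, 229, 19, 39, 122], [348, 230, 17, 41, 120], [351, 230, 17, 34, 128], [348, 231, 14, 41, 121], [346, 232, 11, 43, 104], [349, 232, 11, 39, 121], [346, 233, 8, 44, 105], [337, 234, 5, 42, -38], [348, 234, 5, 34, 87], [348, 235, 2, 33, 81], [348, 236, -1, 30, 69], [351, 236, -1, 15, 41]]
```

Request:
{"name": "servo_tool", "arguments": {"plan": [[0,0,1.5,0,-1],[0,0,1.5,0,-1],[0,0,1.5,0,-1],[0,0,1.5,0,-1],[0,0,0.7,0,-1],[0,0,0,0,-1],[0,0,0,0,-1]]}}

```text
t: 4.37
tcp_pos: [429.7, -329.9, 296.3]
ee_rot: [0.553, 3.092, -0.0]
wrist_force: [0.0, -0.4, -0.7]
grip_width: -0.1
grip_force: 0.0
```

Run:
```python
from h import *
W=np.load('side.npy');p=np.array([204,590,212.]);d=W-p
m=(np.hypot(d[...,0],d[...,1])<70)&(d[...,2]>-80)&(d[...,2]<60)
q=d[m];q=q[np.argsort(q[:,2])];print(q[:40:3].round(0).tolist())
p=state()['tcp_pos'];print(p);c=cap('side')
u=proj(c,[p-[0,0,8],[446,-286,314]]);print(u)
W=pts(c);d=W-p;m=(np.hypot(d[...,0],d[...,1])<25)&(d[...,2]>-40)&(d[...,2]<60)
q=np.c_[np.argwhere(m)[:,::-1],d[m].round(0)].astype(int);print(q[-12:].tolist())
x,y=u[0].astype(int);cv2.imwrite('pics/s2.png',cv2.resize(c['image'][y-40:y+40,x-50:x+50,::-1],(700,560),interpolation=cv2.INTER_CUBIC));print(x-50,y-40)
```

```text
[[8.0, 46.0, 34.0], [4.0, 44.0, 36.0], [24.0, 41.0, 38.0], [22.0, 50.0, 42.0], [18.0, 50.0, 43.0], [16.0, 53.0, 43.0], [23.0, 50.0, 45.0], [19.0, 51.0, 48.0], [22.0, 51.0, 52.0]]
[ 429.6751556  -329.92166729  296.34871797]
[[304.17588363 120.1521635 ]
 [299.13940343 119.22258936]]
[[305, 112, -2, 13, 33], [306, 112, -5, 5, 30], [307, 112, -9, 6, 30], [308, 112, -12, -5, 25], [302, 113, 9, 3, 23], [303, 113, 6, 3, 23], [304, 113, 2, 6, 25], [305, 113, -2, 11, 28], [306, 113, -6, 10, 28], [307, 113, -10, 7, 27], [305, 114, -2, 1, 19], [306, 114, -6, 9, 23]]
254 80
```

View pics/s2.png

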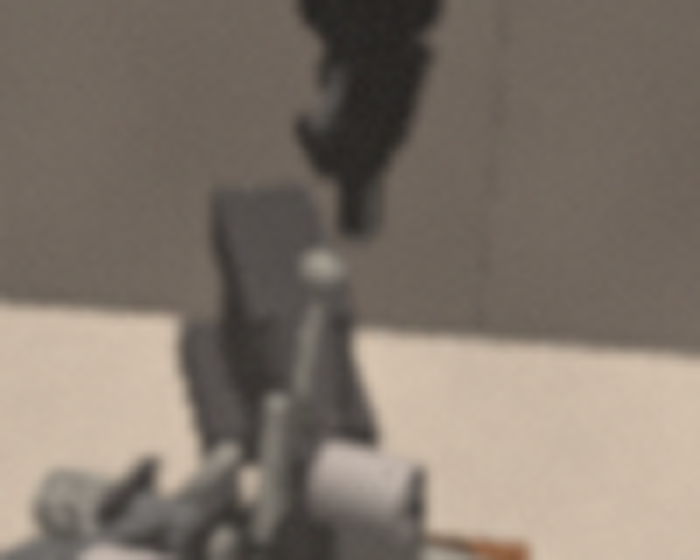

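Request:
{"name": "servo_tool", "arguments": {"plan": [[0,0,0.8,0,-1],[0,0,0.7,0,-1],[0,0.8,0,0,-1],[0,0.6,0,0,-1],[0,0.6,0,0,-1],[0,0.6,0,0,-1],[0,0.6,0,0,-1],[0,0.6,0,0,-1]]}}

```text
t: 5.08
tcp_pos: [443.1, -293.4, 281.2]
ee_rot: [0.552, 3.092, -0.0]
wrist_force: [-0.1, 0.3, 0.4]
grip_width: -0.0
grip_force: 0.1
```

```bash
cat > k.py <<'E'
from h import *
import sys
p=state()['tcp_pos'];print(p.round(1));c=cap('side')
u=proj(c,[p-[0,0,8],[446,-286,314]]);print(u.round(1).tolist())
x,y=u[1].astype(int);f=sys.argv[1]
cv2.imwrite('pics/'+f,cv2.resize(c['image'][y-40:y+40,x-50:x+50,::-1],(700,560),interpolation=cv2.INTER_CUBIC));print(x-50,y-40)
E
python3 k.py s3.png
```

```text
[ 443.1 -293.4  281.2]
[[299.6, 128.0], [299.1, 119.2]]
249 79
```

View pics/s3.png

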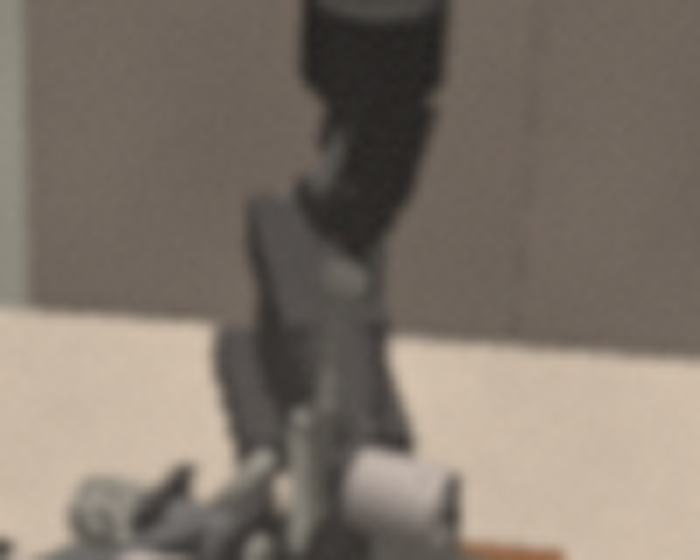

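Request:
{"name": "servo_tool", "arguments": {"plan": [[0,0.6,0,0,-1],[0,0.6,0,0,-1],[0,0.6,0,0,-1],[0,0.5,0,0,-1],[0,0.5,0,0,-1],[0,0.4,0,0,-1],[0,0.4,0,0,-1],[0,0,0,0,-1]]}}

```text
t: 5.8
tcp_pos: [455.4, -259.6, 280.9]
ee_rot: [0.552, 3.093, 0.001]
wrist_force: [0.3, -1.0, -0.4]
grip_width: 0.2
grip_force: 0.0
```

```bash
cat > k2.py <<'E'
from h import *
k=np.array([446,-286.]);ey=np.array([.347,.938]);ex=np.array([.938,-.347])
o=k+221*ey
def G(P): return np.stack([(P[...,:2]-o)@ex,(P[...,:2]-o)@ey,P[...,2]],-1)
print('tcp_g',G(state()['tcp_pos']).round(1))
c=cap('side');Q=G(pts(c))
m=(abs(Q[...,0])<18)&(Q[...,1]>-260)&(Q[...,1]<-90)&(Q[...,2]>285)&(Q[...,2]<350)
for zlo in range(285,350,8):
    q=Q[m&(Q[...,2]>=zlo)&(Q[...,2]<zlo+8)]
    if len(q):print(zlo,len(q),np.sort(q[:,1]).round().astype(int)[-12:].tolist())
E
python3 k2.py; python3 k.py s4.png
```

```text
tcp_g [  -0.4 -193.   280.9]
285 6 [-164, -162, -162, -161, -161, -158]
293 5 [-165, -163, -161, -159, -158]
301 10 [-190, -189, -188, -186, -185, -163, -161, -160, -159, -157]
309 15 [-194, -193, -191, -187, -184, -181, -177, -161, -159, -158, -156, -156]
317 12 [-196, -192, -192, -189, -189, -183, -178, -162, -155, -154, -153, -150]
325 29 [-151, -151, -150, -149, -149, -149, -148, -148, -148, -147, -144, -144]
333 30 [-158, -158, -158, -157, -156, -155, -154, -153, -151, -151, -150, -148]
341 10 [-218, -201, -200, -195, -186, -184, -184, -180, -167, -165]
349 1 [-187]
[ 455.2 -260.   280.9]
[[295.5, 132.2], [299.1, 119.2]]
249 79
```

View pics/s4.png

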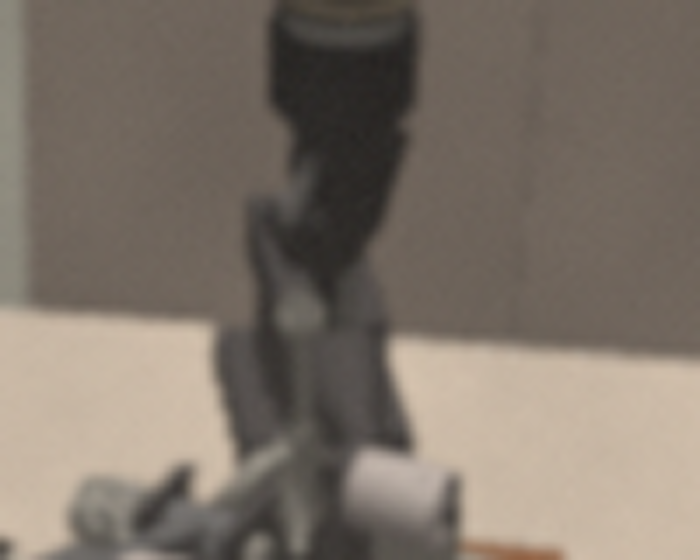

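Request:
{"name": "servo_tool", "arguments": {"plan": [[0,0.4,0,0,-1],[0,0.4,0,0,-1],[0,0.4,0,0,-1],[0,0.4,0,0,-1],[0,0.4,0,0,-1],[0,0.3,0,0,-1],[0,0,0,0,-1],[0,0,0,0,-1]]}}

```text
t: 6.57
tcp_pos: [463.2, -238.6, 280.9]
ee_rot: [-0.552, -3.093, 0.0]
wrist_force: [0.5, -1.0, 0.5]
grip_width: -0.4
grip_force: 0.0
```

```bash
python3 k2.py
```

```text
tcp_g [  -0.3 -170.6  280.9]
285 6 [-141, -140, -138, -137, -133, -133]
293 3 [-171, -137, -133]
301 9 [-172, -169, -166, -164, -164, -164, -134, -128, -127]
309 14 [-168, -168, -164, -164, -162, -161, -158, -123, -122, -121, -119, -117]
317 24 [-132, -131, -126, -122, -122, -121, -119, -118, -117, -116, -116, -112]
325 33 [-123, -123, -122, -120, -120, -119, -117, -116, -115, -114, -114, -113]
333 18 [-157, -157, -157, -156, -155, -128, -124, -123, -121, -119, -119, -116]
341 12 [-184, -176, -176, -172, -166, -160, -159, -159, -157, -145, -143, -143]
349 6 [-198, -196, -188, -144, -144, -143]
```

Request:
{"name": "servo_tool", "arguments": {"plan": [[0,-1.5,0,0,-1],[0,-1.5,-1,0,-1],[0,0,-2.5,0,-1],[0,0,-3,0,-1],[0,0,-3,0,-1],[0,0,-3,0,-1],[0,0,-2.5,0,-1],[0,0,-1,0,-1]]}}

```text
t: 7.28
tcp_pos: [453.8, -268.0, 445.7]
ee_rot: [0.552, 3.086, -0.005]
wrist_force: [-0.7, -0.2, 1.0]
grip_width: 0.4
grip_force: 0.0
```

Request:
{"name": "servo_tool", "arguments": {"plan": [[0,2,0,0,-1],[0,3,0,0,-1],[0,3.5,0,0,-1],[0,3.5,0,0,-1],[0,3.5,0,0,-1],[0,3.5,0,0,-1],[0,3.5,0,0,-1],[0,3.5,0,0,-1]]}}

```text
t: 7.95
tcp_pos: [542.8, -21.5, 439.6]
ee_rot: [-0.553, -3.091, 0.0]
wrist_force: [0.5, -0.1, -0.5]
grip_width: -0.3
grip_force: 0.0
```

Request:
{"name": "servo_tool", "arguments": {"plan": [[0,3,0,0,-1],[0,3,0,0,-1],[0,3,0,0,-1],[0,2,0,0,-1],[0,1,0,0,-1],[0,0,0,0,-1],[0,0,0,0,-1]]}}

```text
t: 8.53
tcp_pos: [584.0, 89.1, 439.9]
ee_rot: [-0.552, -3.091, 0.002]
wrist_force: [0.2, -0.0, 0.8]
grip_width: 0.2
grip_force: 0.0
```

```bash
python3 k2.py
```

```text
tcp_g [ -0.7 178.7 439.9]
285 5 [-140, -139, -137, -136, -131]
293 4 [-141, -138, -135, -134]
301 2 [-133, -131]
309 3 [-124, -119, -117]
317 16 [-122, -122, -120, -120, -119, -119, -118, -117, -116, -115, -112, -111]
325 19 [-123, -122, -122, -122, -122, -121, -121, -121, -119, -118, -116, -113]
333 6 [-131, -126, -126, -126, -124, -124]
```

Request:
{"name": "servo_tool", "arguments": {"plan": [[0,0.5,1.5,0,-1],[0,0.5,1.5,0,-1],[0,0,1.5,0,-1],[0,0,1.5,0,-1],[0,0,1,0,-1],[0,0,0.5,0,-1],[0,0,0,0,-1],[0,0,0,0,-1]]}}

```text
t: 9.25
tcp_pos: [587.9, 98.3, 366.4]
ee_rot: [0.554, 3.092, 0.0]
wrist_force: [-0.3, -0.0, 0.1]
grip_width: 0.0
grip_force: 0.0
```

Request:
{"name": "servo_tool", "arguments": {"plan": [[0,0,0.5,0,-1],[0,0,0.5,0,-1],[0,0,0.5,0,-1],[0,0,0.5,0,-1],[0,0,0.3,0,-1],[0,0,0.2,0,-1],[0,0,0,0,-1]]}}

```text
t: 9.83
tcp_pos: [587.4, 99.0, 340.0]
ee_rot: [-0.552, -3.091, 0.001]
wrist_force: [-0.3, 0.6, -0.0]
grip_width: 0.4
grip_force: 0.0
```

Request:
{"name": "servo_tool", "arguments": {"plan": [[0,0,0.3,0,-1],[0,0,0.3,0,-1],[0,0,0.3,0,-1],[0,0,0.3,0,-1],[0,0,0.3,0,-1],[0,0,0,0,-1]]}}

```text
t: 10.33
tcp_pos: [587.3, 98.9, 324.8]
ee_rot: [-0.552, -3.091, 0.001]
wrist_force: [0.2, -0.3, 0.3]
grip_width: 0.4
grip_force: 0.0
```

Run:
```python
from h import *
p=state()['tcp_pos'];print(p.round(1));c=cap('side');u=proj(c,[p-[0,0,8],p]);print(u.round(1).tolist())
x,y=u[0].astype(int)
cv2.imwrite('pics/h1.png',cv2.resize(c['image'][y-40:y+40,x-50:x+50,::-1],(700,560),interpolation=cv2.INTER_CUBIC));print(x-50,y-40)
```

```text
[587.3  98.9 324.8]
[[241.1, 174.2], [241.0, 172.0]]
191 134
```

View pics/h1.png

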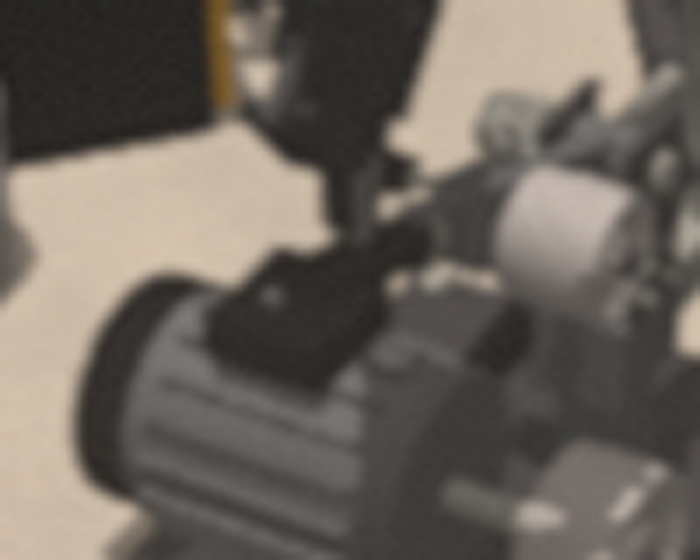

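Request:
{"name": "servo_tool", "arguments": {"plan": [[0,0,0.2,0,-1],[0,0,0.2,0,-1],[0,0,0.2,0,-1],[0,0,0.2,0,-1],[0,0,0,0,-1]]}}

```text
t: 10.8
tcp_pos: [588.5, 99.6, 320.1]
ee_rot: [0.552, 3.09, 0.003]
wrist_force: [-1.3, 1.0, 7.8]
grip_width: 0.2
grip_force: 3.5
```

Request:
{"name": "servo_tool", "arguments": {"plan": [[0,0.1,0.6,0,-1],[0,0.1,0.6,0,-1],[0,0.1,0.7,0,-1],[0,0.1,0.7,0,-1],[0,0.1,0.7,0,-1],[0,0.1,0.7,0,-1],[0,0.1,0.7,0,-1],[0,0,0,0,-1]]}}

```text
t: 11.47
tcp_pos: [592.9, 108.7, 274.4]
ee_rot: [0.551, 3.086, 0.012]
wrist_force: [-0.1, 5.2, 11.9]
grip_width: 0.2
grip_force: 5.6
```

```bash
cat > a.py <<'E'
from k2 import *
for n in('side','top'):
    c=cap(n);Q=G(pts(c));g=c['image'].astype(int).sum(2)
    # outer grip end, beyond finger; and bar between pivot and grip
    for lo,hi,hw in((40,70,6),(90,120,6),(215,240,8)):
        m=(abs(Q[...,0])<hw)&(Q[...,1]>lo)&(Q[...,1]<hi)&(Q[...,2]>190)&(Q[...,2]<350)
        q=Q[m]
        if len(q)>3:print(n,lo,len(q),np.median(q[:,1]).round(1),np.percentile(q[:,2],[10,50,90]).round(1))
    # tracking wheel top
    m=(Q[...,0]<-35)&(Q[...,0]>-72)&(Q[...,1]>20)&(Q[...,1]<150)&(Q[...,2]>200)&(Q[...,2]<345)
    if m.sum()>5:print(n,'wheel top',np.percentile(Q[m][:,2],[80,95,99]).round(1),m.sum())
E
python3 a.py
```

```text
tcp_g [  0.8 200.2 274.4]
285 4 [-151, -146, -144, -142]
293 4 [-144, -143, -141, -139]
301 3 [-143, -138, -137]
309 1 [-132]
317 13 [-137, -137, -134, -133, -129, -127, -127, -126, -125, -125, -124, -123]
325 16 [-129, -129, -128, -126, -126, -126, -126, -126, -125, -125, -125, -123]
333 15 [-139, -138, -133, -133, -132, -130, -129, -128, -128, -127, -127, -126]
341 1 [-131]
side 40 11 49.9 [273.7 276.3 278.3]
side 90 32 107.9 [269.7 286.3 290.1]
side 215 32 228.9 [292.3 297.6 321.6]
side wheel top [295.7 298.1 300. ] 227
top 40 33 54.5 [270.5 275.1 277.6]
top 90 35 104.8 [279.1 285.  290.3]
top wheel top [295.4 298.7 300.6] 206
```

Request:
{"name": "servo_tool", "arguments": {"plan": [[0,0.1,0.5,0,-1],[0,0.1,0.6,0,-1],[0,0,0.6,0,-1],[0,0,0.6,0,-1],[0,0,0.6,0,-1],[0,0,0.6,0,-1],[0,0,0,0,-1],[0,0,0,0,-1]]}}

```text
t: 12.28
tcp_pos: [594.4, 112.0, 241.5]
ee_rot: [0.552, 3.084, 0.017]
wrist_force: [-1.2, 8.7, 14.1]
grip_width: 0.1
grip_force: 7.2
```

```bash
python3 a.py
```

```text
tcp_g [  1.1 203.7 241.5]
285 4 [-148, -147, -145, -143]
293 5 [-151, -150, -149, -146, -143]
301 3 [-142, -139, -137]
309 3 [-140, -138, -132]
317 9 [-141, -136, -134, -133, -132, -130, -128, -127, -122]
325 21 [-132, -132, -132, -131, -129, -129, -128, -128, -128, -128, -127, -126]
333 13 [-142, -141, -139, -139, -136, -135, -133, -132, -132, -132, -131, -125]
side 40 16 50.5 [258.9 261.8 263.4]
side 90 28 109.7 [245.2 266.2 272.7]
side 215 79 220.0 [258.  281.2 340.1]
side wheel top [277.  280.2 282.5] 224
top 40 33 54.6 [255.6 261.1 264.7]
top 90 34 104.8 [258.5 265.7 270.6]
top wheel top [276.3 279.8 281.1] 204
```

Request:
{"name": "servo_tool", "arguments": {"plan": [[0,0.15,0.3,0,-1],[0,0.15,0.3,0,-1],[0,0.1,0.3,0,-1],[0,0.1,0.3,0,-1],[0,0,0.3,0,-1],[0,0,0,0,-1],[0,0,0,0,-1]]}}

```text
t: 13.02
tcp_pos: [594.6, 112.5, 226.0]
ee_rot: [0.552, 3.087, 0.003]
wrist_force: [-4.5, -0.5, 15.9]
grip_width: 0.2
grip_force: 7.8
```

```bash
python3 a.py
```

```text
tcp_g [  1.1 204.3 226. ]
285 8 [-137, -136, -135, -109, -107, -103, -98, -95]
293 5 [-137, -135, -134, -134, -131]
301 2 [-131, -128]
309 4 [-125, -122, -118, -115]
317 14 [-124, -121, -121, -120, -119, -119, -118, -118, -117, -117, -116, -112]
325 21 [-124, -122, -122, -121, -121, -121, -119, -116, -116, -114, -113, -113]
333 5 [-129, -127, -124, -123, -119]
side 40 20 54.2 [252.6 256.1 257.7]
side 90 27 109.5 [241.5 258.6 262.1]
side 215 91 222.1 [241.3 268.2 324.6]
side wheel top [268.2 271.3 272.8] 221
top 40 32 55.5 [250.  252.9 257.8]
top 90 32 105.0 [246.  256.5 261.2]
top wheel top [268.5 270.9 273.6] 204
```

Request:
{"name": "servo_tool", "arguments": {"plan": [[0,0,0,0,-1],[0,0,0,0,-1],[0,0,0,0,-1],[0,0,0,0,-1],[0,0,0,0,-1],[0,0,0,0,-1],[0,0,0,0,-1],[0,0,0,0,-1]]}}

```text
t: 13.83
tcp_pos: [594.6, 112.5, 226.3]
ee_rot: [0.552, 3.087, 0.003]
wrist_force: [-4.8, 0.1, 15.7]
grip_width: -0.1
grip_force: 7.8
```

```bash
python3 a.py | grep wheel; python3 -c "
from h import *
s=state();print(s['tcp_pos'],s['wrist_force'])
f=s['wrist_force'][2]
if 10<f<25 and 222<s['tcp_pos'][2]<229: print(ticket.close_job())"
```

```text
side wheel top [268.4 271.6 274.2] 221
top wheel top [268.2 271.7 273. ] 203
[594.59786832 112.50670247 226.25642369] [-3.29189652 -0.23023583 15.11944847]
the job is handed in; nothing more can be done
None
```

The pawl is thrown over and has clicked in behind the last tooth. The arm was still holding the handle down at about 0.36 rad with roughly 15 N when I handed the job in at about 14 s, past the click and short of the stop.

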